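Free the jammed lift-out tray of a tool box

TASK

The lift-out tray has jammed crooked in the wooden tool box, with one end sticking up. Push the high end down until the tray lies flat on its runners, then take it by the dowel grip in its middle, lift it straight out, keeping it level, and set it down gently on the bench beside the box, flat on its bottom, so that the bottom of the box can be reached. Do not shove the things standing around out of place.

Things in the scene. Friction and masses are not known exactly. Their poses are not given: they have to be found in the camera images.
- toolbox: open wooden tool box, fixed to the bench, brass corner plates. Outside 153 mm (local x; cleat handles stand 14 mm more out of both long sides) by 241 mm (local y, from -115.5 to +125.5 mm); rim 94 mm above the bench. Origin on its underside below the middle of the tray's place, z up. Inside 135 mm wide. A wax block, a punch and an offcut lie fixed in its bottom.
- home (a point): middle of the tray's place in the box, 50 mm above the bench (the height of the 7 to 10 mm wide runners that carry the tray), axes as the box. A tray lying flat on the runners has its origin within 3 mm of it. The box's end faces: at y = -106 mm a solid wall, at y = +106 mm a thin sprung board (joint liner).
- tray: loose lift-out tray of pale wood, 210 mm long (local y), 130 mm wide, walls 48 mm high and 8 mm thick, 0.4 to 0.7 kg with the wax block, spool and punch fixed in it. Origin at the centre of its underside, z up. Starts in the box, axes as the box but tilted 0.15 rad: -y end down on its runner, +y end 31 mm too high. Flat, it is 2 mm shorter than the space in the box and free.
- high_edge (a point): middle of the top edge (8 mm wide) of the tray's +y end board, the high end: the place to push. The end's lower edge bites into the sprung board and is held by friction; a push of about 7 to 18 N straight down makes it slip and drop about 31 mm, until the tray lies on its runners with this edge 98 mm above the bench, 4 mm above the box's rim.
- low_edge (a point): middle of the top edge of the tray's -y end board, the low end, which leans against the box's solid end.
- grip (a point): centre of the grip, 76 mm above the tray's underside: a wooden dowel 20 mm thick and 90 mm long (along tray x) on top of the tray's 10 mm thick centre board; its top is 86 mm above the underside, 38 mm above the walls. Pinch it from above, fingers closing along tray y. The tray's centre of mass lies below it to within 5 mm sideways.
- liner (a joint): how far the sprung end board is pressed outward, m: 0 when free (tray flat or out), about 0.002 while the tray is jammed, stop at 0.005; 10 N per mm.
- glue_pot: dark open pot, 68 mm across, 66 mm high, bystander at the foot of the leaning picture frames; origin at the centre of its underside. The bench to the right of the box, between the bolted-down vice and these frames, is always clear: a round of 0.25 m diameter about x = 0.405, y = -0.30, where the tray can stand turned any way.
- block_a: wooden offcut 45 x 80 x 30 mm, bystander left of the box; origin at the centre of its underside.
- oil_can: oil can, 68 mm across, 136 mm high with its spout, bystander behind the box; origin at the centre of its underside.

How it is judged:
By the outcome, as a careful person would: the job done as asked, in the order asked, and still so for the second after the job is handed in, with the robot touching nothing.
It also fails if it takes over 53 s, if anything falls off the work surface, if the arm or the gripper's body presses on something with over 40 N, if the wrist force passes 120 N, or if a joint passes its speed limit or range.

ROBOT

A 6-joint arm with a two-finger parallel gripper is mounted at the origin on a cart in front of the work surface, level with it; the furniture and walls round the work are solid. World frame = base frame: x ahead of the robot, y to its left, z up, the work surface at z = 0. Lengths are in m, angles in rad, forces in N, time in s.
With the tool pointing down it reaches from about 0.3 to 0.85 m from the base axis. Payload 5.4 kg.
Tool frame: the origin (TCP) lies at the centre of the arm's flange, where the gripper is bolted on; the fingertips stand 173 mm ahead of it and the grasp point (between the pads) lies 155 mm ahead of it; z points along the fingers, y is the line along which they close (so a half turn about z gives the same grasp; the last joint's range is limited). The gripper opens to 85 mm and grips with 20 to 120 N. Pads are 22 mm wide; open, the fingers measure 114 mm over their backs; the gripper's body (76 mm by 85 mm) begins 54 mm behind the grasp point. The pads swing forward as they close: fully open they stand 13 mm farther back than shut.
Start: joints at [0.922, 0.158, 1.597, -0, 1.386, -0.21], TCP at [0.244, 0.521, 0.405] pointing down, gripper open.
Joint ranges: [-2.91, 2.91], [-0.94, 2.29], [0.18, 2.7], [-1.29, 4.43], [0.17, 2.64], [-3, 3]. Speed limits (rad/s): [2.57, 2.57, 3.14, 3.14, 3.14, 3.14].

INTERFACE

Orientations are given as a unit quaternion [x, y, z, w].
In Python, from bench import sense, get_image, camera_info, sign_off gives the robot as it stands. The module is installed in compiled form; this text tells all that it offers.
- The arm moves only by the shell command python3 -m inch 'ROWS'. ROWS is JSON, a list of rows, each a list of 3 entries, a list of its own where there are three numbers: the closure, from 0 (fully open) to 1 (shut), then the shift along the tool's x, y, z in mm, then the turn, a rotation vector about the tool's x, y, z in degrees. A call has 1 to 20 rows; each row shifts and turns the commanded pose from where the row before left it, along the tool's axes as they then stand; what a row does not reach is not made up. A row lasts 1/12 s, in which the tool goes at most 41.7 mm and 7.16 degrees, less where a joint would pass 70% of its speed; a pose out of reach is approached as far as the arm can. A call is refused whole if a number of a shift passes 41.7 or a number of a turn 7.16, either way. A call with a gripper value outside its range is refused whole. The fingers move at their own pace and stop on an object; the grip force is fixed at half the most. Time passes only in rows, so rows that do not move let the fingers close. It gives the time, the measured TCP pose, the force, the opening and the grip force at its end, in the units of the state.
- sense(): the state, without advancing time (a new reading comes with each control period).
- get_image(name): name is "scene" or "top" or "wrist"; returns (picture, depth): 480x640x3 uint8, red, green, blue; 480x640 float32, m along the optical axis (not along the pixel's ray), 0 where there is no reading.
- camera_info(name): a dict with "fx", "fy", "cx", "cy" (pixels), "xyz" and "orientation" of the camera in the world; the wrist camera has in their place "tool_from_camera" (4x4, takes a point from camera to tool coordinates, whose origin is the TCP and whose axes are the flange's). Camera axes: x right, y up, looking along -z (the intrinsics and any distortion apply to the point x, -y, -z); pixel columns grow to the right and rows downward; lengths in m; the calibration is good to about 2 mm. The wrist camera is an equidistant fisheye: a pixel r from the principal point sees the ray r / f radians off the axis. A picture is of the moment at which its call begins: read the wrist's pose just before it. camera_info takes no time and is no camera call.
- sign_off(): hands the job in; it is judged then, once.
The state is a dict: "time": time; "joints": joint angles; "joint_velocities": joint speeds; "joint_efforts": joint torques, N m; "eef_pos": TCP position; "eef_rot": TCP orientation; "wrist_force": force on the tool from outside, world axes, zero at the start; "moment": the same for the moment, N m; "width": finger opening in m; "grip_force": force on a finger pad.
Only numpy, scipy, OpenCV 4.12 (cv2) and the standard library are available. Lean on these libraries where they do the work, as an engineer would, in place of code of your own. Each camera call takes 0.05 s, during which the arm holds its last target. There are 200 camera calls.

## Working session

There is one attempt and no reset: what is moved stays moved. The work goes in short steps, Python scripts to look and compute and a shell command to move; the robot and the scene stay as the last step left them, time stands still between calls to the robot, and variables do not carry over. Pictures are saved under pics/ and viewed, at most 10 in all, crops included, and the job is handed in when it is done.

```bash
mkdir -p pics
cat > h.py <<'E'
import numpy as np, cv2
from scipy.spatial.transform import Rotation as R
from bench import sense, get_image, camera_info, sign_off
def cloud(name):
    s=sense(); im,d=get_image(name); c=camera_info(name)
    v,u=np.mgrid[0:480,0:640]
    a=(u-c['cx'])/c['fx']; b=(v-c['cy'])/c['fy']
    if name=='wrist':
        r=np.hypot(a,b); k=np.where(r>1e-9,np.tan(np.minimum(r,1.5))/np.maximum(r,1e-9),1); a=a*k;b=b*k
    p=np.stack([a*d,-b*d,-d],-1)
    if name=='wrist':
        T=np.array(c['tool_from_camera']); p=p@T[:3,:3].T+T[:3,3]
        p=R.from_quat(s['eef_rot']).apply(p.reshape(-1,3)).reshape(p.shape)+s['eef_pos']
    else:
        p=R.from_quat(c['orientation']).apply(p.reshape(-1,3)).reshape(p.shape)+c['xyz']
    p[d<=0]=np.nan
    return im,p
def save(n,im): cv2.imwrite('pics/'+n,im[...,::-1])
E
python3 - <<'E'
from h import *
for n in ('top','scene'):
    im,p=cloud(n); save(n+'1.png',im); np.save(n+'1.npy',p)
    print(n,camera_info(n))
s=sense();print(s['eef_rot'],s['time'],R.from_quat(s['eef_rot']).as_matrix().round(3))
E
```

```text
top {'fx': 593.8187545721036, 'fy': 593.8187545721036, 'cx': 326.72974498775136, 'cy': 247.30535205933995, 'xyz': array([ 0.41297015, -0.03772479,  1.32688213]), 'orientation': array([-0.07077517,  0.06386325,  0.7116638 , -0.69602227])}
scene {'fx': 492.33240620466773, 'fy': 492.33240620466773, 'cx': 315.52140802624183, 'cy': 239.33922222561512, 'xyz': array([ 0.19310555, -0.63240811,  0.49494935]), 'orientation': array([ 0.49629777, -0.16904361, -0.25845188,  0.81136638])}
[ 2.17634385e-01  9.76029960e-01 -8.07476744e-04 -3.72374119e-04] 0.1 [[-0.905  0.425 -0.001]
 [ 0.425  0.905 -0.001]
 [ 0.    -0.002 -1.   ]]
```

View pics/top1.png

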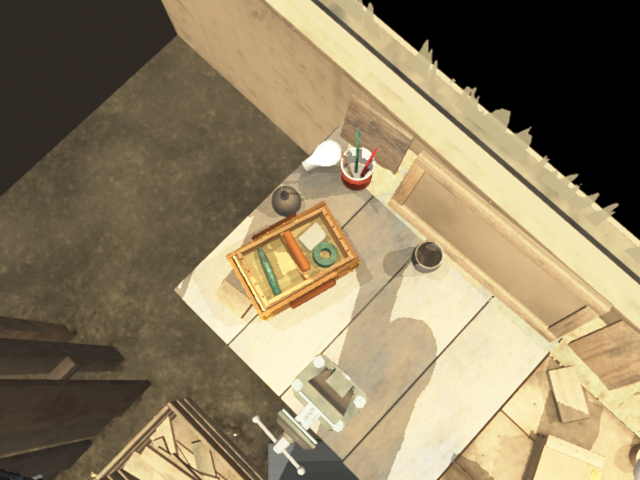

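View pics/scene1.png

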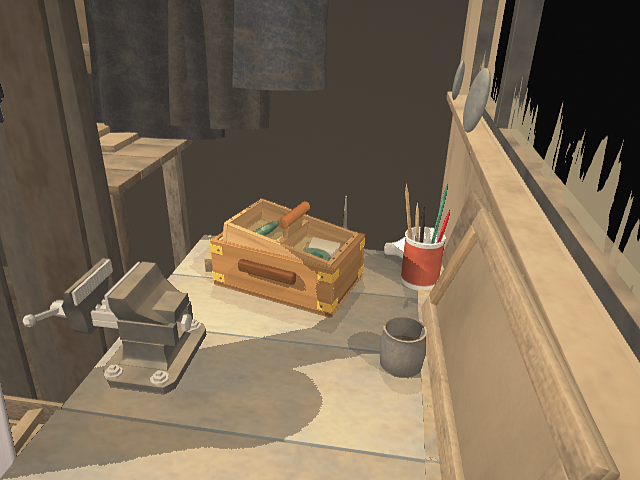

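The top view shows the box centred near (293,262), with its long axis running from (248,290) to (340,232) and the grip dowel at (295,251). The pot is at (428,255). In the scene view the tray's left end, near (225,235), sticks up.

Run:
```python
from h import *
p=np.load('top1.npy'); im=cv2.imread('pics/top1.png')
for n,(u,v) in dict(dowel1=(288,236),dowel=(295,251),dowel2=(303,266),endL=(248,290),endR=(340,232),pot=(428,245)).items(): print(n,p[v,u].round(4))
z=p[...,2]; x=p[...,0];y=p[...,1]
# height map of box area
sub=(slice(195,330),slice(215,370))
h=(np.nan_to_num(z[sub])/0.16).clip(0,1)*255
c=cv2.applyColorMap(h.astype('uint8'),cv2.COLORMAP_JET)
big=np.hstack([cv2.resize(im[sub],None,fx=2.55,fy=2.55),cv2.resize(c,None,fx=2.55,fy=2.55,interpolation=0)])
cv2.imwrite('pics/h1.png',big)
# dowel: z > .12
m=np.zeros(z.shape,bool); m[sub]=True
hs=cv2.cvtColor(im,cv2.COLOR_BGR2HSV)
q=p[m&(z>0.122)&(z<0.2)]; print(len(q),q.mean(0),q.max(0))
import cv2 as cv
red=m&(z>0.105)
n,l,st,ce=cv2.connectedComponentsWithStats(red.astype('uint8'))
for i in range(1,n):
    if st[i,4]>15:
        g=p[l==i]; r=cv2.minAreaRect((g[:,:2]*1000).astype('float32')); print(st[i],g.mean(0).round(4),r,g[:,2].max())
```

```text
dowel1 [0.6647 0.0492 0.1535]
dowel [0.6338 0.0355 0.152 ]
dowel2 [0.6034 0.0199 0.1488]
endL [0.5639 0.138  0.0957]
endR [ 0.6844 -0.0571  0.0903]
pot [ 0.6624 -0.2518  0.0354]
838 [0.61252787 0.07584454 0.13771872] [0.67662377 0.15842563 0.15606499]
[ 236  217   94   91 1456] [0.6159 0.0682 0.1272] ((620.8272094726562, 62.275142669677734), (131.34710693359375, 160.29412841796875), 28.94803237915039) 0.15606499497027415
```

View pics/h1.png

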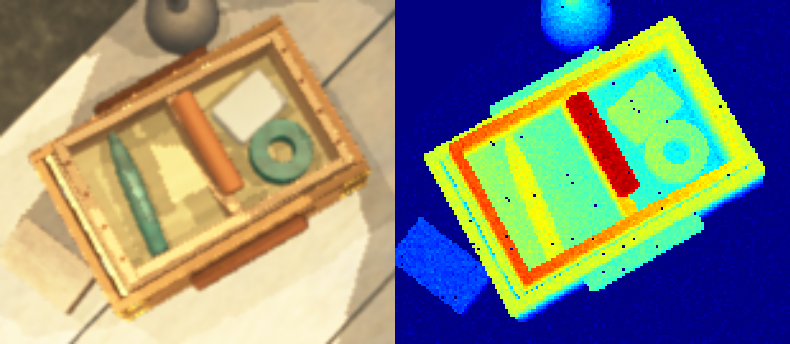

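The crop shows the tray's high end at the left. Its end board runs from crop (55,150) to (130,275) in the picture. The low end is at the right, and the oil can is close behind the box. Next I fit the axes.

Run:
```python
from h import *
p=np.load('top1.npy'); sub=np.zeros((480,640),bool); sub[200:325,222:365]=True
def in_box(q): return q
z=p[...,2]
d=p[sub&(z>0.138)]; d=d[np.linalg.norm(d[:,:2]-np.median(d[:,:2],0),axis=1)<.06]
def pca(d):
    c=d[:,:2].mean(0); w,v=np.linalg.eigh(np.cov((d[:,:2]-c).T)); return c,np.degrees(np.arctan2(v[1,1],v[0,1]))%180
# box outline: rim points
r=p[sub&(z>0.085)]; R1=cv2.minAreaRect((r[:,:2]*1000).astype('float32')); print('rim rect',R1)
print('dowel',pca(d),d.mean(0),np.percentile(d[:,2],90),cv2.minAreaRect((d[:,:2]*1000).astype('float32')))
for yaw in (27,28,29,30):
    ex=np.array([np.cos(np.radians(yaw)),np.sin(np.radians(yaw))]); ey=np.array([-ex[1],ex[0]])
    L=np.c_[r[:,:2]@ex,r[:,:2]@ey]
    print(yaw,np.percentile(L,[.5,99.5],axis=0).round(4).tolist(),(np.percentile(L,99.5,axis=0)-np.percentile(L,.5,axis=0)).round(4))
yaw=28.5;ex=np.array([np.cos(np.radians(yaw)),np.sin(np.radians(yaw))]); ey=np.array([-ex[1],ex[0]])
L=np.c_[r[:,:2]@ex,r[:,:2]@ey]
h=r[(r[:,2]>.118)&(r[:,2]<.138)]; h=h[h[:,:2]@ey>L[:,1].max()-.05]; hL=np.c_[h[:,:2]@ex,h[:,:2]@ey]
e=h[(abs(hL[:,0]-np.median(hL[:,0]))<.05)&(hL[:,1]>hL[:,1].max()-.014)]; print('high',pca(e),e.mean(0),len(e))
```

```text
rim rect ((629.5791015625, 45.400421142578125), (155.57855224609375, 241.14749145507812), 28.955320358276367)
dowel (array([0.63453525, 0.03424398]), np.float64(28.831233629582727)) [0.63453525 0.03424398 0.14849082] 0.15258132879769887 ((635.6961669921875, 34.52870559692383), (90.09303283691406, 19.688718795776367), 28.885543823242188)
27 [[0.5034, -0.3652], [0.6593, -0.1259]] [0.1559 0.2393]
28 [[0.5004, -0.375], [0.6539, -0.1364]] [0.1535 0.2386]
29 [[0.4964, -0.3849], [0.6491, -0.1465]] [0.1526 0.2384]
30 [[0.4905, -0.395], [0.6452, -0.1563]] [0.1547 0.2386]
high (array([0.58469431, 0.12597035]), np.float64(28.823266804479715)) [0.58469431 0.12597035 0.12739344] 211
```

```bash
python3 -m inch '[[1,[0,0,0],[0,0,-6.75]],[1,[0,0,0],[0,0,-6.75]],[1,[0,0,0],[0,0,-6.75]],[1,[0,0,0],[0,0,-6.75]],[1,[0,0,0],[0,0,-6.75]],[1,[0,0,0],[0,0,-6.75]],[1,[0,0,0],[0,0,-6.75]],[1,[0,0,0],[0,0,-6.75]],[1,[0,0,0],[0,0,0]]]' && python3 -m inch '[[1,[-3.7,-18.5,0],[0,0,0]],[1,[-7.7,-35,0],[0,0,0]],[1,[-7.7,-35,0],[0,0,0]],[1,[-7.7,-35,0],[0,0,0]],[1,[-7.7,-35,0],[0,0,0]],[1,[-7.7,-35,0],[0,0,0]],[1,[-7.7,-35,0],[0,0,0]],[1,[-7.7,-35,0],[0,0,0]],[1,[-7.7,-35,0],[0,0,0]],[1,[-7.7,-35,0],[0,0,0]],[1,[-7.7,-35,0],[0,0,0]],[1,[-7.7,-35,0],[0,0,0]],[1,[-7.7,-35,0],[0,0,0]],[1,[-7.7,-35,0],[0,0,0]],[1,[-3.7,-35,0],[0,0,0]],[1,[0,0,0],[0,0,0]],[1,[0,0,0],[0,0,0]]]'
cat > rel.py <<'E'
from h import *
import sys
s=sense(); m=R.from_quat(s['eef_rot']).as_matrix()
t=np.array([float(a) for a in sys.argv[1:4]]); print('to go mm',(m.T@(t-s['eef_pos'])*1000).round(1))
# small turn to bring z straight down, y to yaw 118.9
yw=np.radians(float(sys.argv[4])); y=np.array([np.cos(yw),np.sin(yw),0]); z=np.array([0,0,-1.]); g=np.c_[np.cross(y,z),y,z]
print('turn deg',np.degrees(R.from_matrix(m.T@g).as_rotvec()).round(2),'j',s['joints'].round(2) if hasattr(s['joints'],'round') else s['joints'],'F',np.round(s['wrist_force'],1),'w',s['width'],'t',s['time'])
E
python3 rel.py 0.5837 0.1277 0.302 118.9
```

```text
time: 0.85
eef_pos: [0.2442, 0.5204, 0.4041]
eef_rot: [-0.251, 0.968, -0.0, -0.0]
wrist_force: [0.3, 0.3, -0.1]
width: 0.0003
grip_force: 0.0
time: 2.27
eef_pos: [0.5845, 0.1255, 0.4041]
eef_rot: [-0.246, 0.969, 0.0, -0.001]
wrist_force: [0.1, 0.5, -0.1]
width: 0.0005
grip_force: 0.0
to go mm [ -0.4   2.3 102.1]
turn deg [ 0.04 -0.05 -0.38] j [ 0.01  0.22  1.53  0.    1.39 -2.06] F [ 0.1  0.5 -0.1] w 0.0005300070549972989 t 2.2667
```

```bash
python3 -m inch '[[1,[0,2.3,10],[0,0,0]],[1,[0,0,20],[0,0,0]],[1,[0,0,20],[0,0,0]],[1,[0,0,20],[0,0,0]],[1,[0,0,10],[0,0,0]],[1,[0,0,0],[0,0,0]]]'
python3 - <<'E'
from h import *
im,p=cloud('wrist'); save('w1.png',im); np.save('w1.npy',p)
E
```

```text
time: 2.77
eef_pos: [0.5809, 0.1303, 0.3211]
eef_rot: [-0.25, 0.968, 0.001, -0.003]
wrist_force: [-0.3, -0.1, -0.3]
width: -0.0001
grip_force: 0.0
```

View pics/w1.png

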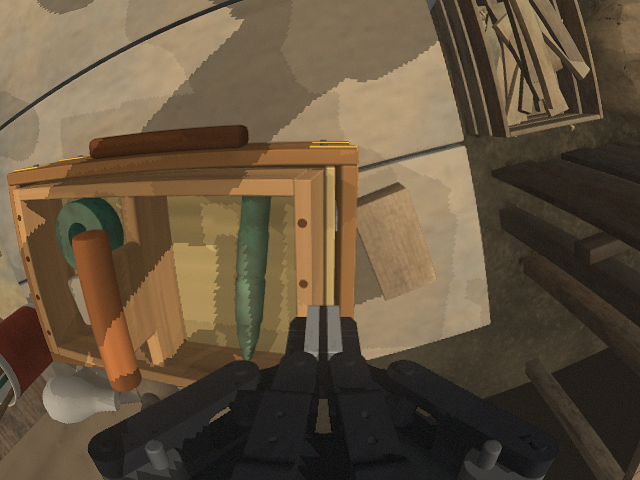

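The wrist view shows the tray's high end board at columns 295–325. The closed fingertips at (323,330) are above it, or slightly outside it.

Run:
```python
from h import *
p=np.load('w1.npy'); a=np.radians(28.9); ex=np.array([np.cos(a),np.sin(a)]); ey=np.array([-ex[1],ex[0]]); H=np.array([.632,.041])
for v in (225,260,285):
    for u in range(285,365,5):
        q=p[v,u]; print(u,v,((q[:2]-H)@ex).round(4),((q[:2]-H)@ey).round(4),q[2].round(4),end=' | ')
    print()
s=sense(); e=s['eef_pos'][:2]-H; print('tcp local',e@ex,e@ey,'tip',(s['eef_pos']+.173*R.from_quat(s['eef_rot']).as_matrix()[:,2]))
```

```text
285 225 -0.0303 0.0816 0.0845 | 290 225 -0.0302 0.0845 0.0839 | 295 225 -0.042 0.0906 0.1272 | 300 225 -0.0418 0.0929 0.1266 | 305 225 -0.0424 0.0953 0.1289 | 310 225 -0.0423 0.0975 0.1285 | 315 225 -0.0389 0.0996 0.116 | 320 225 -0.035 0.1019 0.1016 | 325 225 -0.0305 0.1047 0.0853 | 330 225 -0.0329 0.1074 0.0941 | 335 225 nan nan nan | 340 225 -0.0312 0.1132 0.088 | 345 225 -0.0328 0.1156 0.0936 | 350 225 -0.0329 0.1184 0.0942 | 355 225 -0.0325 0.1213 0.0926 | 360 225 -0.0153 0.1308 0.0298 | 
285 260 -0.0085 0.0809 0.0839 | 290 260 -0.0086 0.0839 0.084 | 295 260 -0.0091 0.087 0.0853 | 300 260 -0.0254 0.0927 0.1285 | 305 260 -0.0255 0.095 0.1287 | 310 260 -0.0253 0.0973 0.1283 | 315 260 -0.0211 0.0995 0.1172 | 320 260 nan nan nan | 325 260 -0.0092 0.1047 0.0856 | 330 260 -0.0124 0.1075 0.0943 | 335 260 0.0043 0.112 0.0498 | 340 260 -0.0119 0.1132 0.0929 | 345 260 -0.0122 0.116 0.0937 | 350 260 -0.0124 0.1188 0.0942 | 355 260 0.0233 0.1307 -0.0003 | 360 260 0.0234 0.135 -0.0005 | 
285 285 0.0076 0.0803 0.0844 | 290 285 0.0078 0.0833 0.0839 | 295 285 0.0073 0.0865 0.085 | 300 285 -0.0131 0.0925 0.1297 | 305 285 -0.0127 0.0948 0.1288 | 310 285 -0.0123 0.0972 0.1279 | 315 285 -0.0075 0.0994 0.1173 | 320 285 -0.0007 0.1018 0.1024 | 325 285 0.0075 0.1048 0.0846 | 330 285 0.003 0.1076 0.0945 | 335 285 0.0234 0.1122 0.0498 | 340 285 0.0032 0.1134 0.094 | 345 285 0.0032 0.1163 0.094 | 350 285 0.0032 0.1193 0.094 | 355 285 0.0466 0.1315 -0.0008 | 360 285 0.0462 0.1357 0.0002 | 
tcp local -0.0009747760432052555 0.10230472757628054 tip [0.58114927 0.13011322 0.15025385]
```

```bash
python3 -m inch '[[1,[-1,-5,0],[0,0,0]],[1,[0,0,6],[0,0,0]],[1,[0,0,6],[0,0,0]],[1,[0,0,4],[0,0,0]],[1,[0,0,3],[0,0,0]],[1,[0,0,2],[0,0,0]],[1,[0,0,2],[0,0,0]],[1,[0,0,2],[0,0,0]],[1,[0,0,1],[0,0,0]],[1,[0,0,0],[0,0,0]]]'
```

```text
time: 3.65
eef_pos: [0.5861, 0.1255, 0.2998]
eef_rot: [-0.249, 0.968, 0.0, 0.0]
wrist_force: [-3.7, 0.1, 6.5]
width: -0.0
grip_force: 3.0
```

```bash
python3 -m inch '[[1,[0,0.3,2],[0,0,0]],[1,[0,0.3,2],[0,0,0]],[1,[0,0.3,2],[0,0,0]],[1,[0,0,2],[0,0,0]],[1,[0,0,2],[0,0,0]],[1,[0,0,0],[0,0,0]]]'
```

```text
time: 4.15
eef_pos: [0.5856, 0.1261, 0.2885]
eef_rot: [-0.249, 0.968, 0.0, 0.0]
wrist_force: [1.0, 1.5, 1.7]
width: 0.0001
grip_force: 0.8
```

```bash
python3 -m inch '[[1,[0,0.4,3],[0,0,0]],[1,[0,0.4,3],[0,0,0]],[1,[0,0.4,3],[0,0,0]],[1,[0,0.3,3],[0,0,0]],[1,[0,0,2],[0,0,0]],[1,[0,0,2],[0,0,0]],[1,[0,0,1],[0,0,0]],[1,[0,0,0],[0,0,0]]]'
```

```text
time: 4.82
eef_pos: [0.5849, 0.1273, 0.2717]
eef_rot: [-0.249, 0.968, -0.0, -0.0]
wrist_force: [-0.0, 0.1, -0.5]
width: 0.0003
grip_force: 0.0
```

```bash
python3 -m inch '[[1,[0,0,1],[0,0,0]],[1,[0,0,1],[0,0,0]],[1,[0,0,1],[0,0,0]],[1,[0,0,0],[0,0,0]]]'
```

```text
time: 5.15
eef_pos: [0.5852, 0.1273, 0.2714]
eef_rot: [-0.249, 0.968, -0.0, -0.0]
wrist_force: [-8.2, -0.6, 14.4]
width: -0.0
grip_force: 7.7
```

```bash
python3 -m inch '[[1,[0,0,-10],[0,0,0]],[1,[0,0,-25],[0,0,0]],[1,[0,0,-25],[0,0,0]],[0.3,[0,0,-25],[0,0,0]],[0.3,[0,-10,-5],[0,0,0]],[0.3,[0,-25,0],[0,0,0]],[0.3,[0,-25,0],[0,0,0]],[0.3,[0,-25,0],[0,0,0]],[0.3,[0,-12,0],[0,0,0]],[0.3,[0,0,0],[0,0,0]],[0.3,[0,0,0],[0,0,0]]]'
python3 - <<'E'
from h import *
im,p=cloud('wrist'); save('w2.png',im); np.save('w2.npy',p)
im,p=cloud('top'); save('t2.png',im); np.save('t2.npy',p)
E
```

```text
time: 6.07
eef_pos: [0.6316, 0.0422, 0.3581]
eef_rot: [-0.249, 0.969, 0.0, -0.0]
wrist_force: [-0.0, 0.2, 0.1]
width: 0.0598
grip_force: 0.0
```

View pics/w2.png

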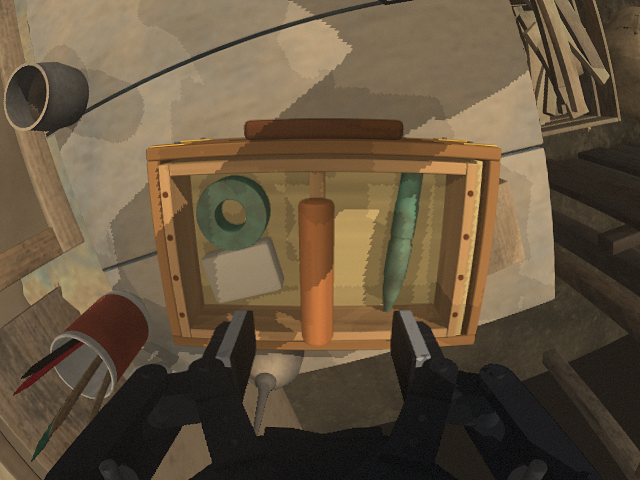

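The tray now looks flat. The dowel spans columns 300–333 and rows 200–345, between the open fingers.

```bash
python3 - <<'E'
from h import *
p=np.load('w2.npy'); s=sense(); a=np.radians(28.9); ex=np.array([np.cos(a),np.sin(a)]); ey=np.array([-ex[1],ex[0]]); H=np.array([.632,.041])
q=p[195:350,295:338].reshape(-1,3); q=q[(q[:,2]>.12)&(q[:,2]<.142)]
r=cv2.minAreaRect((q[:,:2]*1000).astype('float32')); print(r,np.percentile(q[:,2],97))
c=np.array(r[0])/1000; print('local dowel',(c-H)@ex,(c-H)@ey)
def rim(u,v): 
    k=p[v-2:v+3,u-2:u+3].reshape(-1,3); k=np.nanmedian(k,0); return ((k[:2]-H)@ex).round(4),((k[:2]-H)@ey).round(4),k[2].round(4)
print('low edge',rim(169,225),'high',rim(467,225),'boxrim',rim(155,225),rim(488,225))
t=np.load('t2.npy'); v=t[340:480,250:375].reshape(-1,3); v=v[v[:,2]>.01]; print('vice zmax',np.nanmax(v[:,2]),'ymin',np.nanpercentile(v,[1,99],axis=0))
E
python3 rel.py 0.6355 0.0345 0.281 118.9
```

```text
((634.3121337890625, 39.299015045166016), (89.94113159179688, 20.42877769470215), 28.7849063873291) 0.1365871958327931
local dowel 0.0012021350511492686 -0.002606565516900414
low edge (np.float64(-0.0218), np.float64(-0.103), np.float64(0.0982)) high (np.float64(-0.0212), np.float64(0.0987), np.float64(0.0981)) boxrim (np.float64(-0.0208), np.float64(-0.1159), np.float64(0.0938)) (np.float64(-0.0204), np.float64(0.1166), np.float64(0.0941))
vice zmax 0.6458611034636548 ymin [[ 0.22295619 -0.0912282   0.01101833]
 [ 0.43885309  0.06877195  0.63968162]]
to go mm [ 0.5 -9.9 77.3]
turn deg [ 0.06 -0.03  0.01] j [-0.12  0.34  1.47  0.    1.33 -2.2 ] F [ 0.5 -0.9  0.4] w 0.05956843756115137 t 6.1667
```

```bash
python3 -m inch '[[0.3,[-1,-3.8,8],[0,0,0]],[0.3,[0,0,15],[0,0,0]],[0.3,[0,0,15],[0,0,0]],[0.3,[0,0,15],[0,0,0]],[0.3,[0,0,12],[0,0,0]],[0.3,[0,0,8],[0,0,0]],[0.3,[0,0,4],[0,0,0]],[0.3,[0,0,0],[0,0,0]],[0.5,[0,0,0],[0,0,0]],[0.6,[0,0,0],[0,0,0]],[0.7,[0,0,0],[0,0,0]],[0.8,[0,0,0],[0,0,0]],[1,[0,0,0],[0,0,0]],[1,[0,0,0],[0,0,0]],[1,[0,0,0],[0,0,0]],[1,[0,0,0],[0,0,0]]]'; python3 rel.py 0.634 0.039 0.281 118.9
```

```text
time: 7.5
eef_pos: [0.6347, 0.0395, 0.2829]
eef_rot: [-0.249, 0.968, -0.0, 0.001]
wrist_force: [-1.6, 1.3, 5.9]
width: 0.0181
grip_force: 58.5
to go mm [ 0.9 -0.1  1.9]
turn deg [-0.04  0.07 -0.04] j [-0.13  0.42  1.52  0.    1.19 -2.2 ] F [-1.6  1.3  5.9] w 0.018129785972335284 t 7.5
```

```bash
python3 -m inch '[[1,[0,0,-1],[0,0,0]],[1,[0,0,-2],[0,0,0]],[1,[0,0,-3],[0,0,0]],[1,[0,0,-4],[0,0,0]],[1,[0,0,-4],[0,0,0]],[1,[0,0,-4],[0,0,0]],[1,[0,0,-2],[0,0,0]],[1,[0,0,0],[0,0,0]]]';  python3 rel.py 0.634 0.039 0.301 118.9; python3 -c "
from bench import sense;print(sense()['moment'])"
```

```text
time: 8.17
eef_pos: [0.6347, 0.0395, 0.3026]
eef_rot: [-0.249, 0.968, -0.0, 0.001]
wrist_force: [0.0, -0.5, -4.7]
width: 0.0183
grip_force: 58.7
to go mm [ 0.8 -0.1  1.6]
turn deg [-0.04  0.07 -0.04] j [-0.13  0.4   1.51  0.    1.23 -2.2 ] F [ 0.  -0.5 -4.7] w 0.018262818375933156 t 8.1667
[ 0.01936877 -0.09255244 -0.02623378]
```

```bash
python3 -m inch '[[1,[0,0,-4],[0,0,0]],[1,[0,0,-7],[0,0,0]],[1,[0,0,-10],[0,0,0]],[1,[0,0,-12],[0,0,0]],[1,[0,0,-13],[0,0,0]],[1,[0,0,-13],[0,0,0]],[1,[0,0,-13],[0,0,0]],[1,[0,0,-13],[0,0,0]],[1,[0,0,-13],[0,0,0]],[1,[0,0,-12],[0,0,0]],[1,[0,0,-9],[0,0,0]],[1,[0,0,-5],[0,0,0]],[1,[0,0,0],[0,0,0]],[1,[0,0,0],[0,0,0]]]';  python3 rel.py 0.405 -0.30 0.43 118.9
python3 - <<'E'
from h import *
im,p=cloud('scene'); save('s3.png',im); np.save('s3.npy',p)
im,p=cloud('top')
for d in [p]:
    x,y,z=d[...,0],d[...,1],d[...,2]
    m=(z>.015)&(z<.17)&(x>.15)&(x<.75)&(y<-.02)&(y>-.6)
    n,l,st,ce=cv2.connectedComponentsWithStats(m.astype('uint8'))
    for i in range(1,n):
        if st[i,4]>100: g=d[l==i]; print(st[i,4],g.min(0).round(3),g.max(0).round(3))
E
```

```text
time: 9.33
eef_pos: [0.6344, 0.0395, 0.4255]
eef_rot: [-0.249, 0.968, 0.0, -0.0]
wrist_force: [-0.2, 0.9, -5.3]
width: 0.0179
grip_force: 58.8
to go mm [ 364.7 -186.6   -4.4]
turn deg [ 0.01 -0.02 -0.04] j [-0.13  0.3   1.39 -0.    1.45 -2.2 ] F [-0.2  0.9 -5.3] w 0.017913906681476178 t 9.3333
10432 [ 0.448 -0.55   0.015] [ 0.75  -0.188  0.17 ]
512 [ 0.563 -0.096  0.016] [ 0.643 -0.02   0.1  ]
1168 [ 0.384 -0.6    0.015] [ 0.49  -0.549  0.17 ]
1470 [ 0.269 -0.103  0.015] [ 0.411 -0.02   0.138]
1539 [ 0.278 -0.572  0.015] [ 0.394 -0.495  0.031]
2617 [ 0.165 -0.573  0.015] [ 0.261 -0.417  0.084]
```

View pics/s3.png

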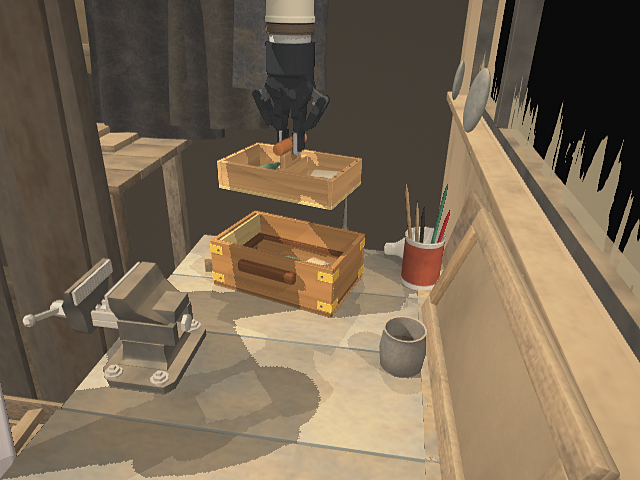

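The tray hangs level, clear of the box. Next I carry it halfway, then turn it parallel to the frames, which also keeps joint 6 off its limit.

```bash
python3 -m inch '[[1,[6,-3,0],[0,0,0]],[1,[14,-7,0],[0,0,0]],[1,[22,-11,0],[0,0,0]],[1,[26,-13.5,0],[0,0,0]],[1,[28,-14.5,0],[0,0,0]],[1,[28,-14.5,0],[0,0,0]],[1,[26,-13.5,0],[0,0,0]],[1,[20,-10,0],[0,0,0]],[1,[12,-6,0],[0,0,0]],[1,[4,-2,0],[0,0,0]],[1,[0,0,0],[0,0,0]]]' && python3 -m inch '[[1,[0,0,0],[0,0,2]],[1,[0,0,0],[0,0,4]],[1,[0,0,0],[0,0,5]],[1,[0,0,0],[0,0,6]],[1,[0,0,0],[0,0,6]],[1,[0,0,0],[0,0,6]],[1,[0,0,0],[0,0,6]],[1,[0,0,0],[0,0,6]],[1,[0,0,0],[0,0,6]],[1,[0,0,0],[0,0,6]],[1,[0,0,0],[0,0,5]],[1,[0,0,0],[0,0,4]],[1,[0,0,0],[0,0,2]],[1,[0,0,0],[0,0,0]]]'; python3 rel.py 0.405 -0.30 0.43 54.9
```

```text
time: 10.35
eef_pos: [0.5167, -0.1343, 0.4254]
eef_rot: [-0.248, 0.969, 0.0, -0.0]
wrist_force: [0.3, 0.1, -4.9]
width: 0.0181
grip_force: 58.9
time: 11.52
eef_pos: [0.5178, -0.1326, 0.4254]
eef_rot: [0.302, 0.953, 0.0, -0.0]
wrist_force: [-0.2, -0.1, -5.2]
width: 0.0182
grip_force: 58.9
to go mm [  -4.  -201.9   -4.7]
turn deg [ 0.03 -0.03 -0.01] j [-0.48  0.04  1.68  0.    1.42 -1.44] F [-0.2 -0.1 -5.2] w 0.018169382711506924 t 11.5167
```

```bash
python3 -m inch '[[1,[0,-7,0],[0,0,0]],[1,[0,-15,0],[0,0,0]],[1,[-1,-22,0],[0,0,0]],[1,[-1,-27,0],[0,0,0]],[1,[-1,-30,0],[0,0,0]],[1,[-1,-30,0],[0,0,0]],[1,[0,-27,0],[0,0,0]],[1,[0,-22,0],[0,0,0]],[1,[0,-15,0],[0,0,0]],[1,[0,-7,0],[0,0,0]],[1,[0,0,0],[0,0,0]],[1,[0,0,0],[0,0,0]]]' && python3 -m inch '[[1,[0,0,5],[0,0,0]],[1,[0,0,12],[0,0,0]],[1,[0,0,18],[0,0,0]],[1,[0,0,20],[0,0,0]],[1,[0,0,20],[0,0,0]],[1,[0,0,20],[0,0,0]],[1,[0,0,20],[0,0,0]],[1,[0,0,18],[0,0,0]],[1,[0,0,14],[0,0,0]],[1,[0,0,10],[0,0,0]],[1,[0,0,6],[0,0,0]],[1,[0,0,4],[0,0,0]],[1,[0,0,2],[0,0,0]],[1,[0,0,0],[0,0,0]],[1,[0,0,0],[0,0,0]]]'; python3 rel.py 0.405 -0.30 0.2329 54.9
python3 - <<'E'
from h import *
im,p=cloud('scene'); save('s4.png',im)
E
```

```text
time: 12.52
eef_pos: [0.4046, -0.3007, 0.4256]
eef_rot: [0.302, 0.953, 0.0, 0.0]
wrist_force: [0.0, 0.1, -4.9]
width: 0.0182
grip_force: 59.1
time: 13.77
eef_pos: [0.4047, -0.3013, 0.2574]
eef_rot: [0.302, 0.953, -0.0, 0.001]
wrist_force: [-0.2, 0.1, -4.4]
width: 0.0182
grip_force: 59.1
to go mm [ 0.5  1.2 24.5]
turn deg [-0.02  0.08 -0.04] j [-0.88  0.15  1.92  0.    1.07 -1.84] F [-0.2  0.1 -4.4] w 0.018190409903124004 t 13.7667
```

View pics/s4.png

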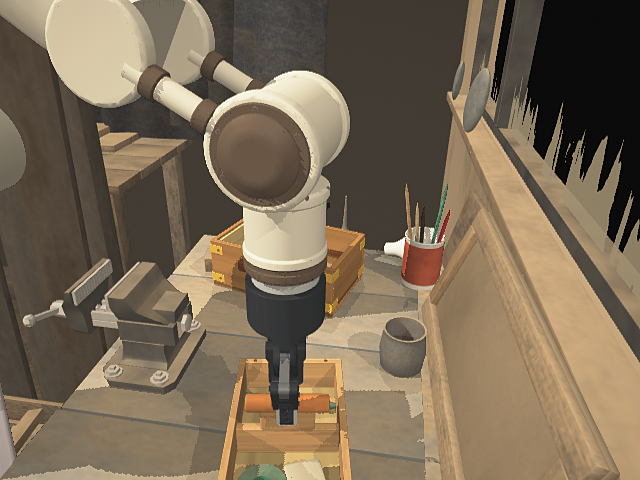

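The tray hangs level over the clear spot, away from the vice and the frames. I'll lower it gently.

```bash
python3 -m inch '[[1,[0,0,4],[0,0,0]],[1,[0,0,5],[0,0,0]],[1,[0,0,4],[0,0,0]],[1,[0,0,3],[0,0,0]],[1,[0,0,2],[0,0,0]],[1,[0,0,1.5],[0,0,0]],[1,[0,0,1],[0,0,0]],[1,[0,0,1],[0,0,0]],[1,[0,0,0],[0,0,0]],[1,[0,0,0],[0,0,0]]]'
```

```text
time: 14.65
eef_pos: [0.4044, -0.3011, 0.2353]
eef_rot: [0.302, 0.953, -0.0, 0.0]
wrist_force: [-0.7, 0.0, -5.1]
width: 0.0182
grip_force: 59.1
```

```bash
python3 -m inch '[[1,[0,0,0.7],[0,0,0]],[1,[0,0,0.7],[0,0,0]],[1,[0,0,0.7],[0,0,0]],[1,[0,0,0.5],[0,0,0]],[1,[0,0,0],[0,0,0]]]'
```

```text
time: 15.07
eef_pos: [0.4044, -0.3011, 0.2329]
eef_rot: [0.302, 0.953, -0.0, -0.0]
wrist_force: [-1.6, 0.9, -0.9]
width: 0.0181
grip_force: 59.6
```

```bash
python3 -m inch '[[1,[0,0,0.6],[0,0,0]],[1,[0,0,0],[0,0,0]]]'; python3 -m inch '[[0.75,[0,0,0],[0,0,0]],[0.65,[0,0,0],[0,0,0]],[0.5,[0,0,0],[0,0,0]],[0.4,[0,0,0],[0,0,0]],[0.3,[0,0,0],[0,0,0]],[0.3,[0,0,0],[0,0,0]],[0.3,[0,0,-4],[0,0,0]],[0.3,[0,0,-10],[0,0,0]],[0.3,[0,0,-20],[0,0,0]],[0.3,[0,0,-30],[0,0,0]],[0.3,[0,0,-30],[0,0,0]],[0.3,[0,0,-30],[0,0,0]],[0.3,[0,0,-20],[0,0,0]],[0.3,[0,0,-6],[0,0,0]],[0.3,[0,0,0],[0,0,0]],[0.3,[0,0,0],[0,0,0]]]'
python3 - <<'E'
from h import *
im,p=cloud('wrist'); save('w5.png',im)
s=sense(); q=p.reshape(-1,3); d=np.linalg.norm(q[:,:2]-[.4044,-.3011],axis=1)
t=q[(d<.13)&(q[:,2]>.044)&(q[:,2]<.053)]; print(len(t))
A=np.c_[t[:,:2],np.ones(len(t))]; print('wall plane',np.linalg.lstsq(A,t[:,2],rcond=None)[0]); print(cv2.minAreaRect((t[:,:2]*1000).astype('float32')),s['wrist_force'],s['time'])
E
```

```text
time: 15.23
eef_pos: [0.4045, -0.3011, 0.2329]
eef_rot: [0.302, 0.953, 0.0, -0.0]
wrist_force: [-3.1, 2.7, 4.6]
width: 0.018
grip_force: 60.3
time: 16.57
eef_pos: [0.4042, -0.3008, 0.3813]
eef_rot: [0.302, 0.953, 0.0, -0.0]
wrist_force: [-0.6, 0.1, -0.8]
width: 0.0599
grip_force: 0.0
6708
wall plane [-0.00126417  0.00104886  0.04866989]
((404.7015075683594, -301.50701904296875), (210.9532928466797, 130.44622802734375), 54.796058654785156) [0.74545621 0.5197579  0.01673454] 16.6167
```

View pics/w5.png

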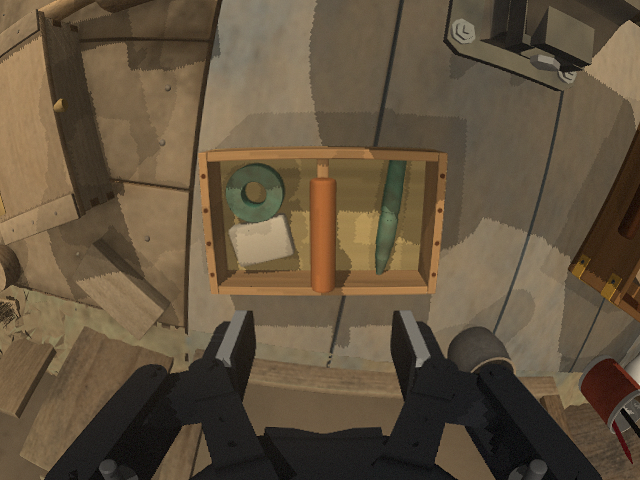

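The tray stands flat on the bench at columns 200–445, with its walls at 48.5 mm and level. The gripper is clear, and the pot at (478,350) has not moved.

```bash
python3 -c "
from bench import sign_off;print(sign_off())"
```

```text
the job is handed in; nothing more can be done
None
```

I pushed the tray's high end down until it lay flat on its runners, lifted it out level by the dowel, set it flat on the clear bench beside the box, and handed the job in at about 16.6 s. I saw nothing shoved out of place.

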